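# Lay drilled blanks in staggered courses on the stacking tray

### The job

Build up the blanks on the steel stacking tray like brickwork: the bottom two closed up end to end against the tall end stop, and above them the short half-length blank against the stop, with the long top blank butted up to it so that it straddles the joint of the two below. Everything should be flush along the sides, with no gaps. The longer offcut without a hole does not belong in the stack: leave it and the other things on the bench where they are.

Things in the scene. Friction and masses are not known exactly. Their poses are not given: they have to be found in the camera images.
- tray: Dark steel stacking tray, fixed, 356 mm long (its y), 66 mm wide (its x). Origin: on the bench, mid-width, 150 mm from the stop. Floor top 8 mm above the bench, from y = -190 to +150 mm. 6 mm side rails, inner faces at x = -27 and +27 mm, tops 18 mm above the bench. The -y end is open; at +y is the tall end stop.
- tray_stop (a point): Middle of the foot of the stop's inner face: on the tray's floor at its y = +150 mm, axes as the tray. The stop is 16 mm thick, 66 mm wide, its top 70 mm above the bench. Blanks end up in line on the tray's x = 0.
- blank_a_center (a point): White plastic blank, 120 mm long, 50 mm wide, 30 mm high, 0.25 kg (+-20%), two dark holes on top. Point: its centre, 15 mm above its underside; y along its length, z up. Lies in the tray as the bottom blank nearest the stop, 5 to 25 mm short of it.
- blank_b_center (a point): White plastic blank, 120 mm long, 50 mm wide, 30 mm high, 0.25 kg (+-20%), two dark holes on top. Point: its centre, 15 mm above its underside; y along its length, z up. Lies in the tray as the other bottom blank, on the open side of the first, with a gap of at least 10 mm between them; it carries the top blank. Pushing all three along takes under 12 N.
- blank_c_center (a point): White plastic blank, 120 mm long, 50 mm wide, 30 mm high, 0.25 kg (+-20%), two dark holes on top. Point: its centre, 15 mm above its underside; y along its length, z up. Lies loose on top of the second bottom blank, set 5 to 25 mm nearer the stop than that one, so that the lower one's end sticks out on the open side.
- half_center (a point): White plastic blank, the half-length one: 60 mm long, 50 mm wide, 30 mm high, 0.125 kg (+-20%), one dark hole on top. Point: its centre, 15 mm above its underside; y along its length, z up. Lies flat on the bench beyond the stop end of the tray, beside the longer offcut; which of the two is nearer the robot varies.
- offcut_center (a point): White plastic blank, the odd offcut: 90 mm long, 50 mm wide, 30 mm high, no hole. Point: its centre, 15 mm above its underside; y along its length, z up. Lies on the bench beside the half blank; not to be used or moved.
- chuck_key: T-shaped steel chuck key, 90 by 82 mm, lying on the bench; leave it. Origin: on the bench under its shank, 34 mm from the cross bar.
- swarf_brush: Hand brush lying on the bench; leave it. Origin: on its underside, at bench level.
- oil_bottle: White bottle with red cap, 64 mm across, 170 mm high, standing on the bench; leave it. Origin: centre of its underside.
- spanner: Steel spanner lying on the bench; leave it. Origin: on its underside, at bench level.
- mug: White mug, 80 mm across, 90 mm high, standing on the bench; leave it. Origin: centre of its underside.
Not all that is in view belongs to the job. What is shaped like the part that bears blank_b_center but pink or purple is not meant. What is shaped like the part that bears half_center but pink is not meant.

How it is judged (in metres and radians):
At the end, for the whole second after the job is handed in: Bottom blanks: gaps to stop and to each other under 3 mm. On top: half blank under 4 mm from the stop, long blank under 4 mm from the half and within 10 mm of straddling the joint evenly. All flat on their course, along the tray within 0.08 rad, upper two within 8 mm of its centre line (y of blank_a_center in the frame of tray above 0.087 m and y of blank_b_center in the frame of tray above -0.036 m and horizontal distance between blank_a_center and blank_b_center below 0.1235 m and horizontal distance between blank_c_center and half_center below 0.0945 m and y of half_center in the frame of tray between 0.116 and 0.124 m and y of blank_c_center in the frame of tray between 0.02 and 0.04 m and z of blank_a_center in the frame of tray between 0.019 and 0.027 m and z of blank_b_center in the frame of tray between 0.019 and 0.027 m and z of blank_c_center in the frame of tray between 0.049 and 0.057 m and x of blank_c_center in the frame of tray between -0.008 and 0.008 m and z of half_center in the frame of tray between 0.049 and 0.057 m and x of half_center in the frame of tray between -0.008 and 0.008 m and angle between the y axis of each of blank_a_center, blank_b_center, blank_c_center, half_center and the y axis of tray, either way round below 0.08 rad and angle between each of blank_a_center, blank_b_center, blank_c_center, half_center's own z axis and vertical below 0.05 rad); the robot touches nothing.
It fails at once if the offcut is moved more than 30 mm (distance of offcut_center from where it was at the start of the episode above 0.03 m).
It fails at once if another thing on the bench (chuck key, brush, oil bottle, spanner, mug) is moved more than 30 mm (distance of any of chuck_key, swarf_brush, oil_bottle, spanner, mug from where it was at the start of the episode above 0.03 m).
It also fails if it takes over 64 s, if anything falls off the work surface, if the arm or the gripper's body presses on something with over 40 N, if the wrist force passes 120 N, or if a joint passes its speed limit or range.

### The arm

A 6-joint arm with a two-finger parallel gripper is mounted at the origin on the work surface. World frame = base frame: x ahead of the robot, y to its left, z up, the work surface at z = 0. Lengths are in mm, angles in degrees, forces in N, time in s.
With the tool pointing down it reaches from about 325 to 850 mm from the base axis. Payload 4.4 kg.
Tool frame: the origin (TCP) lies at the very end of the fingers, on their centre line; the grasp point (between the pads) lies 19 mm behind it; z points along the fingers, y is the line along which they close (so a half turn about z gives the same grasp; the last joint's range is limited). The gripper opens to 94 mm and grips with 3 to 60 N. Pads are 16 mm wide; open, the fingers measure 119 mm over their backs; the gripper's body (75 mm by 177 mm) begins 78 mm behind the grasp point.
Start: joints at [-84.54, 11.837, 88.321, -0, 79.842, -8.623], TCP at [139.903, -557.722, 205.447] pointing down, gripper open.
Joint ranges: [-156.59, 156.59], [-49.26, 127.26], [12.9, 141.05], [-63.56, 243.56], [4.71, 150.69], [-161.64, 161.64]. Speed limits (degrees/s): [159.86, 159.86, 180, 180, 180, 180].

### API

Orientations are given as [roll, pitch, yaw] about the fixed x, y, z axes, in that order (R = Rz(yaw) Ry(pitch) Rx(roll)).
In Python, from station import telemetry, cams, workorder, look_for gives the robot as it stands.
- The arm moves only by the shell command python3 -m creep 'ROWS' [OPENING] [FORCE]. ROWS is JSON, a list of rows, each a list of 2 entries, a list of its own where there are three numbers: the shift along the world's x, y, z in m, then the turn, a rotation vector about the world's x, y, z in degrees. A call has exactly 8 rows; each row shifts and turns the commanded pose from where the row before left it; what a row does not reach is not made up. A row lasts 1/8 s, in which the tool goes at most 62.5 mm and 10.7 degrees, less where a joint would pass 70% of its speed; a pose out of reach is approached as far as the arm can. A call is refused whole if a number of a shift passes 0.0625 or a number of a turn 10.7, either way. A call with a gripper value outside its range is refused whole. OPENING is the opening, from -1 (shut) to 1 (fully open), set as the call begins (- or left out, the last holds). The fingers move at their own pace and stop on an object; FORCE is the grip in N (left out, the last holds). Time passes only in rows, so rows that do not move let the fingers close, or fill a call up. It gives the time, the measured TCP pose, the force, the opening and the grip force at its end, in the units of the state.
- telemetry.read_state(): the state, without advancing time (a new reading comes with each control period).
- cams.read_camera(name): name is "scene" or "top"; returns a dict with "image" (400x640x3 uint8, red, green, blue), "range_z" (400x640 float32, mm along the optical axis (not along the pixel's ray), 0 where there is no reading), "fovy" (degrees; the focal length in pixels is half the picture's height over the tangent of half this angle, whatever the lens; pixels are square), "cx", "cy" (the principal point, pixels), "cam_to_world" (4x4, takes a point from camera to world coordinates). Camera axes: x right, y down, z forward; pixel columns grow to the right and rows downward; lengths in mm; the calibration is good to about 2 mm. A picture is of the moment at which its call begins.
- workorder.close_job(): hands the job in; it is judged then, once.
Trained networks look in a picture, given as the dict that the camera call returned (one of the last four; its "shot" number tells which), for a name from the list of things; names that differ only in an ending like _2 or _b are one class to them, and where a whole thing is asked for, a point or a joint stands for the part that bears it (a point fixed in the world has none). Each returns a list of dicts, best first, with "conf" (0 to 1); they miss things now and then, are a little off and sometimes report something else, mostly with a low value. They report only what shows in the picture. A call takes as long as a camera call. They do not tell look-alikes from the thing itself.
- look_for(picture, query): "extent" ([left, top, width, height] as shares, 0 to 1, of the picture: columns of its width, rows of its height, round what is visible of it).
The state is a dict: "time": time; "joint_pos": joint angles; "qd": joint speeds; "joint_torque": joint torques, N m; "ee_pos": TCP position; "tool_rot": TCP orientation; "force": force on the tool from outside, world axes, zero at the start; "wrist_torque": the same for the moment, N m; "grip_width": finger opening in mm; "grasp_force": force on a finger pad.
Only numpy, scipy, OpenCV 4.12 (cv2) and the standard library are available. Lean on these libraries where they do the work, as an engineer would, in place of code of your own. Each camera call takes 0.05 s, during which the arm holds its last target. There are 200 camera calls.

## Working session

There is one attempt and no reset: what is moved stays moved. The work goes in short steps, Python scripts to look and compute and a shell command to move; the robot and the scene stay as the last step left them, time stands still between calls to the robot, and variables do not carry over. Pictures are saved under pics/ and viewed, at most 10 in all, crops included, and the job is handed in when it is done.

```bash
mkdir -p pics; cat > h.py <<'E'
import numpy as np, cv2
from station import telemetry, cams, workorder, look_for
def cloud(p):
    f=200/np.tan(np.radians(p['fovy'])/2); z=p['range_z'].astype(float)
    v,u=np.mgrid[:z.shape[0],:z.shape[1]]
    c=np.stack([(u-p['cx'])/f*z,(v-p['cy'])/f*z,z,np.ones_like(z)],-1)
    w=(c@np.array(p['cam_to_world']).T)[...,:3]; w[z==0]=np.nan
    return w
def save(p,n,s=1): cv2.imwrite('pics/'+n+'.png',cv2.cvtColor(p['image'],cv2.COLOR_RGB2BGR))
E
python3 - <<'E'
from h import *
for n in('scene','top'):
    p=cams.read_camera(n); save(p,n+'0'); np.save(n+'0.npy',cloud(p)); np.save(n+'0i.npy',p['image'])
    print(n,p['fovy'],p['cx'],p['cy'],np.round(p['cam_to_world'],3).tolist())
    for q in('tray','blank_a_center','half_center','offcut_center'):
        for d in look_for(p,q)[:5]:
            e=d['extent'];print(q,round(d['conf'],2),np.round([e[0]*640,e[1]*400,e[2]*640,e[3]*400]).tolist())
print(telemetry.read_state())
E
```

```text
scene 42.764586356087904 315.58029589784377 195.11813617182108 [[0.64, 0.639, -0.427, 1164.894], [0.769, -0.529, 0.36, -434.766], [0.005, -0.558, -0.83, 1274.651], [0.0, 0.0, 0.0, 1.0]]
tray 0.8 [224.0, 175.0, 110.0, 102.0]
blank_a_center 0.91 [275.0, 187.0, 41.0, 38.0]
half_center 0.87 [322.0, 107.0, 24.0, 18.0]
half_center 0.86 [329.0, 135.0, 23.0, 22.0]
half_center 0.68 [287.0, 134.0, 22.0, 20.0]
half_center 0.2 [371.0, 189.0, 29.0, 44.0]
offcut_center 0.57 [365.0, 165.0, 28.0, 29.0]
top 42.41400092997514 322.53465006261314 205.63230138918934 [[0.004, -0.995, 0.098, 396.869], [-1.0, -0.005, -0.003, 96.5], [0.004, -0.098, -0.995, 1563.535], [0.0, 0.0, 0.0, 1.0]]
tray 0.65 [304.0, 194.0, 122.0, 48.0]
blank_a_center 0.84 [318.0, 207.0, 46.0, 22.0]
half_center 0.7 [219.0, 273.0, 24.0, 22.0]
half_center 0.67 [244.0, 238.0, 20.0, 20.0]
half_center 0.62 [273.0, 272.0, 24.0, 21.0]
offcut_center 0.6 [231.0, 180.0, 38.0, 30.0]
{'time': 0.5, 'joint_pos': array([-8.45387505e+01,  1.18406231e+01,  8.83243139e+01,  1.80810978e-03,
        7.98407224e+01, -8.62372850e+00]), 'qd': array([-0.04841391, -0.07841227,  0.02969876,  0.01848608,  0.01983118,
       -0.04928743]), 'joint_torque': array([-1.12546900e-04, -3.70484948e+01, -2.81436092e+01,  6.98410277e-02,
        2.88029260e-02, -4.09142842e-05]), 'ee_pos': array([ 139.92285836, -557.69355096,  205.38998005]), 'tool_rot': array([-1.79994671e+02, -2.60821569e-03,  1.40846589e+01]), 'force': array([-0.14399844,  0.74327362, -0.71487247]), 'wrist_torque': array([ 0.01367915, -0.01478316,  0.01860058]), 'grasp_force': 0.0, 'grip_width': 93.75629084930505}
```

```bash
python3 - <<'E'
import cv2
a=cv2.imread('pics/top0.png');b=cv2.imread('pics/scene0.png')
cv2.imwrite('pics/t1.png',cv2.resize(a[150:320,190:450],None,fx=3,fy=3,interpolation=2))
cv2.imwrite('pics/s1.png',cv2.resize(b[80:300,190:450],None,fx=2.7,fy=2.7,interpolation=2))
E
```

```text
(no output)
```

View pics/t1.png

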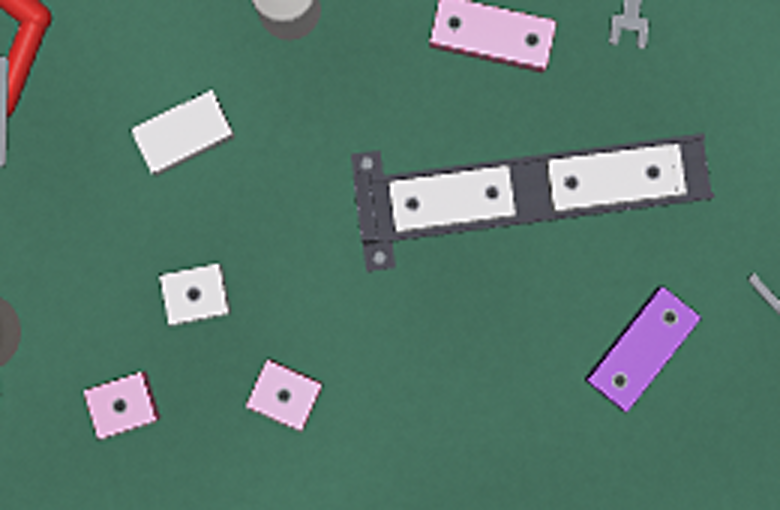

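View pics/s1.png

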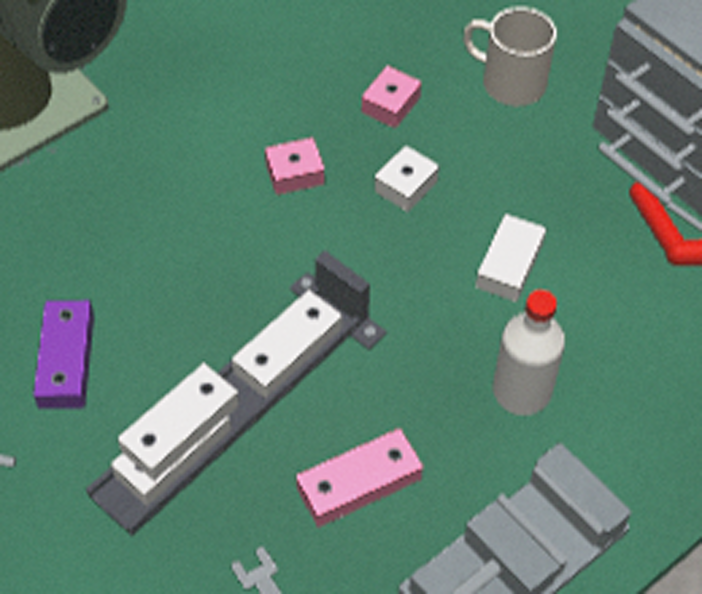

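The top crop shows the tray with its stop at (365,205), blank a at (450,198) and b/c at (617,178). The white half with a hole is at (193,294) and the offcut without a hole at (182,132). The scene crop shows c lying on b, with b's end sticking out at the open side.

What could be taken for the half, in top-crop pixels:
- White with hole (193,294): **this one**
- Pink (120,405) and (284,395): not meant
- Offcut, no hole (182,132): not meant

Long look-alikes are pink (492,32) and purple (643,348). Next I measure from both views.

```bash
cat >> h.py <<'E'
def whites(im,w,lo=20,hi=90):
    im=im.astype(int); m=(im.min(-1)>165)&(im.max(-1)-im.min(-1)<22)&(w[...,2]>lo)&(w[...,2]<hi)
    n,l,s,c=cv2.connectedComponentsWithStats(m.astype(np.uint8),connectivity=4)
    out=[]
    for i in range(1,n):
        if s[i,4]<60: continue
        P=w[l==i]; z=np.median(P[:,2]); P=P[abs(P[:,2]-z)<6]
        r=cv2.minAreaRect(P[:,:2].astype(np.float32)); (cx,cy),(a,b),t=r
        if a<b: a,b,t=b,a,t+90
        out.append((s[i,4],np.round([cx,cy,z,a,b,(t+90)%180-90],1).tolist(),np.round(c[i]).tolist()))
    return out
E
python3 - <<'E'
from h import *
for n in('top','scene'):
    w=np.load(n+'0.npy'); im=np.load(n+'0i.npy'); print(n)
    for o in whites(im,w): print(o)
    # tray: dark pixels
    i=im.astype(int); m=(i.max(-1)<100)&(i.max(-1)-i.min(-1)<22)&(w[...,0]>300)&(w[...,0]<750)&(w[...,1]<200)&(w[...,1]>-350)
    mm=m&(w[...,2]>55)&(w[...,2]<80); P=w[mm]; print('stop top',len(P),P.mean(0).round(1),cv2.minAreaRect(P[:,:2].astype(np.float32)))
    mm=m&(w[...,2]>-5)&(w[...,2]<25); P=w[mm]; print('tray low',len(P),cv2.minAreaRect(P[:,:2].astype(np.float32)),np.percentile(P[:,2],[5,50,95]))
E
```

```text
top
(np.int32(479), [583.3, 308.5, 30.6, 88.6, 49.4, -64.5], [250.0, 193.0])
(np.int32(702), [536.1, -116.2, 68.6, 119.6, 49.0, -82.6], [395.0, 208.0])
(np.int32(627), [517.6, 38.6, 38.4, 118.6, 49.1, -82.1], [340.0, 216.0])
(np.int32(315), [421.9, 293.4, 30.8, 58.5, 49.1, -78.6], [254.0, 248.0])
stop top 162 [534.5  93.7  69.7] ((537.7533569335938, 43.26507568359375), (407.5404052734375, 188.52728271484375), 63.834388732910156)
tray low 1240 ((523.1676635742188, -77.0338134765625), (432.6725769042969, 545.2372436523438), 0.4369639456272125) [ 0.59926078 11.25226224 22.2827412 ]
scene
(np.int32(215), [421.6, 294.4, 28.6, 63.4, 51.3, -77.6], [340.0, 143.0])
(np.int32(387), [582.8, 308.1, 28.7, 96.4, 49.7, -63.6], [379.0, 173.0])
(np.int32(568), [517.5, 38.3, 36.8, 120.7, 54.1, -80.4], [296.0, 205.0])
(np.int32(663), [535.5, -115.6, 67.1, 120.7, 51.7, -81.8], [255.0, 234.0])
(np.int32(115), [544.8, -172.6, 36.9, 50.5, 38.9, 8.2], [240.0, 255.0])
stop top 119 [517.4  73.7  65.9] ((537.2967529296875, -10.787445068359375), (64.57044982910156, 293.5505676269531), 12.394039154052734)
tray low 711 ((509.53192138671875, -93.11007690429688), (517.2282104492188, 358.7040710449219), 87.6650390625) [ 1.86972926 11.2084699  20.53780494]
```

```bash
python3 - <<'E'
from h import *
for n in('top','scene'):
    w=np.load(n+'0.npy'); im=np.load(n+'0i.npy').astype(int)
    dark=(im.max(-1)<110)&(im.max(-1)-im.min(-1)<25)
    d=w[...,:2]-np.array([527,-39]); 
    near=(abs(w[...,0]-525)<70)&(w[...,1]>-260)&(w[...,1]<150)
    for nm,lo,hi in(('stop',60,76),('low',4,24)):
        m=dark&near&(w[...,2]>lo)&(w[...,2]<hi)
        nn,l,s,c=cv2.connectedComponentsWithStats(m.astype(np.uint8))
        for i in range(1,nn):
            if s[i,4]<40: continue
            P=w[l==i]; (cx,cy),(a,b),t=cv2.minAreaRect(P[:,:2].astype(np.float32))
            print(n,nm,s[i,4],np.round([cx,cy,a,b,t],1),P[:,2].mean().round(1))
            if nm=='low':
                # local coords for a few angles: width minimal
                P=P[np.isfinite(P).all(1)]
                best=min((np.ptp(np.percentile((P[:,:2]@[np.sin(q),-np.cos(q)]),[1,99])),np.degrees(q)) for q in np.radians(np.arange(90,105,.25)))
                print('  min width',best)
E
```

```text
top stop 108 [505.3 123.8  64.5  15.7   7.9] 70.5
top low 924 [526.5 -53.   95.3 339.9   7.9] 13.5
  min width (np.float64(73.58022719803779), np.float64(98.75))
scene stop 133 [506.9 122.9  67.9  20.3   8.5] 67.9
scene low 889 [532.2 -46.5  85.  354.6   9.4] 12.1
  min width (np.float64(67.4246535098489), np.float64(97.75))
```

```bash
python3 -m creep '[[[0.048,0.039,-0.005],[0,0,10.48]],[[0.048,0.039,-0.005],[0,0,10.48]],[[0.048,0.039,-0.005],[0,0,10.48]],[[0.048,0.039,-0.005],[0,0,10.48]],[[0.048,0.039,-0.005],[0,0,10.48]],[[0.048,0.039,-0.005],[0,0,10.48]],[[0.048,0.039,-0.005],[0,0,10.48]],[[0.048,0.039,-0.005],[0,0,10.48]]]' -1 20
cat >> h.py <<'E'
O=np.array([527.2,-32.9]); T=np.array([-0.1374,0.9905]); X=np.array([.9905,.1374])
def tr(xy): d=np.asarray(xy)[...,:2]-O; return np.stack([d@X,d@T],-1)
E
python3 - <<'E'
from h import *
w=np.load('scene0.npy');im=np.load('scene0i.npy').astype(int)
q=tr(w); m=(im.min(-1)>165)&(abs(q[...,0])<40)&(q[...,1]<-50)&(q[...,1]>-200)
for lo,hi in((33,42),(60,75)):
    k=m&(w[...,2]>lo)&(w[...,2]<hi); print(k.sum(),np.percentile(q[k],[1,50,99],axis=0).round(1))
E
```

```text
time: 1.5
ee_pos: [525.5, -244.4, 165.6]
tool_rot: [180.0, 0.0, 98.3]
force: [0.3, -0.6, -0.5]
grip_width: 17.6
grasp_force: 0.0
126 [[ -24.5 -159.2]
 [  10.4 -147.2]
 [  23.7  -55.6]]
534 [[ -27.5 -142.5]
 [  -2.3  -96.3]
 [  21.8  -50.7]]
```

```bash
python3 -m creep '[[[0.014,0.0115,-0.03],[0,0,0]],[[0.014,0.0115,-0.03],[0,0,0]],[[0,0,-0.03],[0,0,0]],[[0,0,-0.03],[0,0,0]],[[0,0,-0.02],[0,0,0]],[[0,0,-0.01],[0,0,0]],[[0,0,0],[0,0,0]],[[0,0,0],[0,0,0]]]'
```

```text
time: 2.5
ee_pos: [552.9, -223.4, 16.7]
tool_rot: [179.9, 0.1, 97.9]
force: [-0.6, -0.2, -0.2]
grip_width: 0.3
grasp_force: 0.0
```

```bash
python3 -m creep '[[[-0.0027,0.0198,0],[0,0,0]],[[-0.0012,0.0084,0],[0,0,0]],[[-0.0012,0.0084,0],[0,0,0]],[[-0.0012,0.0084,0],[0,0,0]],[[-0.0012,0.0084,0],[0,0,0]],[[-0.0012,0.0084,0],[0,0,0]],[[-0.0012,0.0084,0],[0,0,0]],[[-0.0012,0.0084,0],[0,0,0]]]'; python3 -m creep '[[[-0.0006,0.004,0],[0,0,0]],[[-0.0004,0.003,0],[0,0,0]],[[-0.0003,0.002,0],[0,0,0]],[[-0.0003,0.002,0],[0,0,0]],[[-0.00015,0.001,0],[0,0,0]],[[0,0,0],[0,0,0]],[[0,0,0],[0,0,0]],[[0,0,0],[0,0,0]]]'
```

```text
time: 3.5
ee_pos: [541.9, -145.2, 16.4]
tool_rot: [179.9, 0.2, 97.9]
force: [1.3, -7.8, 4.5]
grip_width: 0.2
grasp_force: 4.3
time: 4.5
ee_pos: [540.3, -133.5, 16.5]
tool_rot: [179.9, 0.2, 97.9]
force: [0.3, -5.6, 3.2]
grip_width: 0.4
grasp_force: 3.1
```

```bash
python3 -m creep '[[[-0.0002,0.0015,0],[0,0,0]],[[-0.0001,0.001,0],[0,0,0]],[[-0.0001,0.001,0],[0,0,0]],[[-0.0001,0.0005,0],[0,0,0]],[[0,0.0005,0],[0,0,0]],[[0,0,0],[0,0,0]],[[0,0,0],[0,0,0]],[[0,0,0],[0,0,0]]]'
```

```text
time: 5.5
ee_pos: [539.9, -130.7, 16.5]
tool_rot: [179.9, 0.3, 98.0]
force: [0.5, -9.6, 1.1]
grip_width: 0.1
grasp_force: 5.2
```

```bash
python3 -m creep '[[[-0.0001,0.001,0],[0,0,0]],[[-0.0001,0.001,0],[0,0,0]],[[-0.0001,0.001,0],[0,0,0]],[[0,0,0],[0,0,0]],[[0,0,0],[0,0,0]],[[0,0,0],[0,0,0]],[[0,0,0],[0,0,0]],[[0,0,0],[0,0,0]]]'
python3 - <<'E'
from h import *
p=cams.read_camera('top'); w=cloud(p)
for o in whites(p['image'],w): print(o,tr(o[1][:2]).round(1))
p=cams.read_camera('scene'); w=cloud(p)
for o in whites(p['image'],w): print(o,tr(o[1][:2]).round(1))
E
```

```text
time: 6.5
ee_pos: [540.1, -130.6, 16.7]
tool_rot: [179.9, 0.6, 98.0]
force: [0.7, -17.6, -0.5]
grip_width: -0.1
grasp_force: 8.8
(np.int32(479), [583.1, 308.3, 31.0, 88.4, 49.4, -65.1], [250.0, 193.0]) [102.2 330.3]
(np.int32(1098), [525.7, -43.7, 61.4, 109.9, 49.7, -81.5], [349.0, 214.0]) [ -3.  -10.5]
(np.int32(317), [421.8, 293.3, 30.4, 58.5, 49.4, -78.9], [254.0, 248.0]) [-59.6 337.6]
(np.int32(216), [421.1, 293.8, 29.1, 63.3, 51.3, -77.6], [340.0, 143.0]) [-60.2 338.2]
(np.int32(386), [584.1, 306.9, 28.9, 94.0, 49.8, -63.8], [379.0, 173.0]) [103.  328.8]
(np.int32(893), [515.2, 61.9, 43.6, 107.8, 48.9, -82.8], [290.0, 206.0]) [ 1.1 95.5]
```

Both gaps have closed: the push stalled at 17.6 N with the face at y = -90.5. I back off and go to the half.

```bash
python3 -m creep '[[[0.002,-0.0148,0],[0,0,0]],[[0,0,0.05],[0,0,0]],[[0,0,0.05],[0,0,0]],[[-0.0145,0.058,0.008],[0,0,0.7]],[[-0.0145,0.058,0.008],[0,0,0.7]],[[-0.0145,0.058,0.008],[0,0,0.7]],[[-0.0145,0.058,0.008],[0,0,0.7]],[[-0.0145,0.058,0.008],[0,0,0.8]]]'
python3 -m creep '[[[-0.012,0.036,0],[0,0,0]],[[-0.012,0.036,0],[0,0,0]],[[-0.012,0.036,0],[0,0,0]],[[-0.012,0.036,0],[0,0,0]],[[0,0,0],[0,0,0]],[[0,0,-0.03],[0,0,0]],[[0,0,0],[0,0,0]],[[0,0,0],[0,0,0]]]' 1 20
```

```text
time: 7.6
ee_pos: [465.4, 153.2, 154.9]
tool_rot: [-179.8, -0.1, 101.5]
force: [1.2, 0.5, 0.2]
grip_width: 0.4
grasp_force: 0.0
time: 8.6
ee_pos: [419.8, 294.1, 125.7]
tool_rot: [-180.0, -0.0, 101.5]
force: [0.6, -1.3, 0.1]
grip_width: 77.2
grasp_force: 0.0
```

```bash
python3 - <<'E'
from h import *
for n in('scene','top'):
    p=cams.read_camera(n); w=cloud(p); save(p,n+'3')
    for o in whites(p['image'],w): print(o,tr(o[1][:2]).round(1))
    if n=='scene':
        cv2.imwrite('pics/s3.png',cv2.resize(cv2.cvtColor(p['image'],4)[80:280,210:410],None,fx=3,fy=3,interpolation=2))
print(telemetry.read_state()['ee_pos'])
E
```

```text
(np.int32(216), [422.5, 293.7, 29.1, 66.5, 50.3, -79.5], [340.0, 143.0]) [-58.8 337.9]
(np.int32(387), [583.3, 308.6, 28.9, 95.0, 49.3, -63.6], [379.0, 173.0]) [102.5 330.5]
(np.int32(1078), [525.3, -47.4, 64.1, 120.5, 52.0, -82.3], [286.0, 210.0]) [ -3.9 -14.1]
(np.int32(96), [536.6, -114.2, 37.6, 50.6, 17.7, 7.6], [258.0, 239.0]) [ -1.9 -81.8]
(np.int32(481), [583.5, 308.2, 30.7, 88.2, 49.6, -64.2], [250.0, 193.0]) [102.6 330.1]
(np.int32(1255), [526.2, -47.4, 63.3, 119.1, 49.3, -82.3], [354.0, 214.0]) [ -3.  -14.2]
(np.int32(71), [426.5, 270.0, 31.4, 48.9, 14.0, 17.3], [262.0, 245.0]) [-58.1 313.9]
[420.56018706 294.52478221 126.48919041]
```

View pics/s3.png

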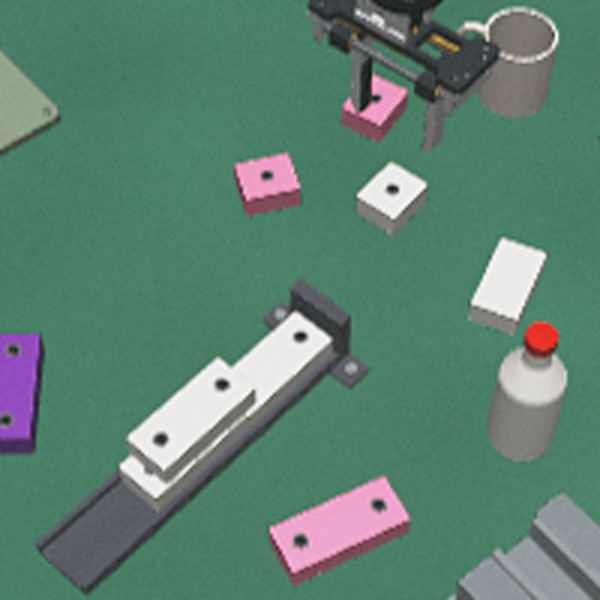

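The picture shows a and b closed up against the stop (315,335), with c on b. The half (392,190) is below the open gripper. Descend and grip.

```bash
python3 -m creep '[[[0.001,-0.001,-0.035],[0,0,0]],[[0,0,-0.035],[0,0,0]],[[0,0,-0.03],[0,0,0]],[[0,0,-0.015],[0,0,0]],[[0,0,-0.006],[0,0,0]],[[0,0,0],[0,0,0]],[[0,0,0],[0,0,0]],[[0,0,0],[0,0,0]]]' && python3 -m creep '[[[0,0,0],[0,0,0]],[[0,0,0],[0,0,0]],[[0,0,0],[0,0,0]],[[0,0,0],[0,0,0]],[[0,0,0],[0,0,0]],[[0,0,0],[0,0,0]],[[0,0,0],[0,0,0]],[[0,0,0],[0,0,0]]]' -1 20
```

```text
time: 9.7
ee_pos: [421.5, 294.0, 5.4]
tool_rot: [179.9, -0.0, 101.5]
force: [-0.1, 0.2, 0.1]
grip_width: 93.8
grasp_force: 0.0
time: 10.7
ee_pos: [420.7, 293.6, 4.4]
tool_rot: [-180.0, 0.0, 101.5]
force: [1.2, -0.1, -0.2]
grip_width: 50.2
grasp_force: 20.0
```

```bash
python3 -m creep '[[[0,0,0.03],[0,0,0]],[[0,0,0.05],[0,0,0]],[[0,0,0.046],[0,0,0]],[[0.018,-0.042,0],[0,0,-0.8]],[[0.018,-0.042,0],[0,0,-0.8]],[[0.018,-0.042,0],[0,0,-0.7]],[[0.018,-0.042,0],[0,0,-0.7]],[[0.0175,-0.0435,0],[0,0,-0.7]]]'; python3 -m creep '[[[0,0,-0.03],[0,0,0]],[[0,0,-0.03],[0,0,0]],[[0,0,-0.01],[0,0,0]],[[0,0,0],[0,0,0]],[[0,0,0],[0,0,0]],[[0,0,0],[0,0,0]],[[0,0,0],[0,0,0]],[[0,0,0],[0,0,0]]]'
python3 - <<'E'
from h import *
for n in('scene','top'):
    p=cams.read_camera(n); w=cloud(p)
    for o in whites(p['image'],w,20,110): print(o,tr(o[1][:2]).round(1))
print(tr(telemetry.read_state()['ee_pos'][:2]))
E
```

```text
time: 11.7
ee_pos: [510.3, 80.8, 130.2]
tool_rot: [-180.0, -0.0, 97.8]
force: [0.4, 0.1, -1.9]
grip_width: 50.1
grasp_force: 20.0
time: 12.7
ee_pos: [510.5, 82.1, 60.8]
tool_rot: [180.0, 0.0, 97.8]
force: [-0.2, -0.4, -1.1]
grip_width: 49.8
grasp_force: 20.0
(np.int32(387), [583.4, 307.9, 28.5, 92.9, 49.4, -63.4], [379.0, 173.0]) [102.5 329.8]
(np.int32(167), [511.5, 70.9, 86.1, 49.9, 42.2, 5.7], [302.0, 188.0]) [ -1.3 105. ]
(np.int32(868), [522.7, -17.3, 65.6, 184.7, 59.6, -86.1], [280.0, 214.0]) [-2.3 16.1]
(np.int32(96), [536.2, -113.4, 36.8, 49.7, 18.2, 10.4], [258.0, 239.0]) [ -2.1 -81. ]
(np.int32(481), [583.7, 308.6, 30.8, 88.5, 49.3, -64.3], [250.0, 193.0]) [102.9 330.5]
(np.int32(639), [526.9, -52.4, 68.6, 109.7, 48.9, -82.0], [374.0, 211.0]) [ -3.  -19.3]
[ -0.93965701 116.250675  ]
```

```bash
python3 -m creep '[[[0,0,-0.008],[0,0,0]],[[0,0,-0.005],[0,0,0]],[[0,0,-0.003],[0,0,0]],[[0,0,-0.0015],[0,0,0]],[[0,0,0],[0,0,0]],[[0,0,0],[0,0,0]],[[0,0,0],[0,0,0]],[[0,0,0],[0,0,0]]]'
```

```text
time: 13.8
ee_pos: [510.3, 82.1, 43.1]
tool_rot: [180.0, 0.0, 97.8]
force: [0.9, -0.1, -2.0]
grip_width: 49.7
grasp_force: 20.0
```

```bash
python3 -m creep '[[[0,0,-0.0005],[0,0,0]],[[0,0,-0.0003],[0,0,0]],[[0,0,0],[0,0,0]],[[0,0,0],[0,0,0]],[[0,0,0],[0,0,0]],[[0,0,0],[0,0,0]],[[0,0,0],[0,0,0]],[[0,0,0],[0,0,0]]]'; python3 -m creep '[[[0,0,0],[0,0,0]],[[0,0,0],[0,0,0]],[[0,0,0],[0,0,0]],[[0,0,0],[0,0,0]],[[0,0,0],[0,0,0]],[[0,0,0.02],[0,0,0]],[[0,0,0.04],[0,0,0]],[[0,0,0.04],[0,0,0]]]' 1
```

```text
time: 14.8
ee_pos: [510.3, 82.1, 42.4]
tool_rot: [180.0, 0.0, 97.8]
force: [-2.1, -0.4, 5.3]
grip_width: 49.9
grasp_force: 20.0
time: 15.8
ee_pos: [509.8, 82.1, 142.9]
tool_rot: [-179.9, -0.0, 97.8]
force: [0.7, -0.6, 0.9]
grip_width: 93.8
grasp_force: 0.0
```

```bash
python3 -m creep '[[[0.007,-0.053,0],[0,0,0]],[[0.007,-0.053,0],[0,0,0]],[[0.007,-0.053,0],[0,0,0]],[[0.007,-0.053,0],[0,0,0]],[[0,0,-0.02],[0,0,0]],[[0,0,-0.025],[0,0,0]],[[0,0,-0.025],[0,0,0]],[[0,0,-0.0255],[0,0,0]]]' -1 20
python3 - <<'E'
from h import *
for n in('scene','top'):
    p=cams.read_camera(n); w=cloud(p)
    for o in whites(p['image'],w,20,110): print(o,tr(o[1][:2]).round(1))
s=telemetry.read_state();print(tr(s['ee_pos'][:2]),s['ee_pos'],s['grip_width'])
E
```

```text
time: 16.8
ee_pos: [538.3, -130.1, 45.9]
tool_rot: [180.0, 0.0, 97.8]
force: [-0.2, -0.0, 0.6]
grip_width: 17.3
grasp_force: 0.0
(np.int32(384), [582.9, 308.5, 28.5, 92.9, 49.4, -63.0], [379.0, 173.0]) [102.1 330.5]
(np.int32(281), [510.5, 81.9, 66.8, 64.3, 51.2, -83.3], [306.0, 189.0]) [ -0.8 116. ]
(np.int32(539), [522.1, -25.3, 65.1, 76.1, 50.8, -81.1], [285.0, 210.0]) [-4.   8.2]
(np.int32(476), [583.5, 308.3, 30.4, 88.6, 49.6, -64.0], [250.0, 193.0]) [102.6 330.2]
(np.int32(1127), [520.2, 3.0, 67.9, 219.0, 49.3, -83.1], [350.0, 214.0]) [-2.  36.5]
[ -5.07576218 -96.14891117] [ 535.38357157 -128.83587929   43.56468132] 9.29902412717948
```

```bash
python3 -m creep '[[[0,0,0],[0,0,0]],[[0,0,0],[0,0,0]],[[0,0,0],[0,0,0]],[[0,0,0],[0,0,0]],[[0,0,0],[0,0,0]],[[0,0,0],[0,0,0]],[[0,0,0],[0,0,0]],[[0,0,0],[0,0,0]]]'
```

```text
time: 17.9
ee_pos: [538.2, -129.9, 46.6]
tool_rot: [-180.0, -0.0, 97.8]
force: [-0.0, 1.1, -0.3]
grip_width: 0.7
grasp_force: 0.0
```

```bash
python3 -m creep '[[[-0.0014,0.0099,0],[0,0,0]],[[-0.0008,0.006,0],[0,0,0]],[[-0.0008,0.006,0],[0,0,0]],[[-0.0008,0.006,0],[0,0,0]],[[-0.0008,0.006,0],[0,0,0]],[[-0.0009,0.006,0],[0,0,0]],[[-0.0008,0.006,0],[0,0,0]],[[-0.0008,0.006,0],[0,0,0]]]'; python3 -m creep '[[[-0.0004,0.003,0],[0,0,0]],[[-0.0003,0.002,0],[0,0,0]],[[-0.0003,0.002,0],[0,0,0]],[[-0.00015,0.001,0],[0,0,0]],[[-0.0001,0.0005,0],[0,0,0]],[[0,0,0],[0,0,0]],[[0,0,0],[0,0,0]],[[0,0,0],[0,0,0]]]'
python3 - <<'E'
from h import *
for n in('scene','top'):
    p=cams.read_camera(n); w=cloud(p); save(p,n+'5')
    for o in whites(p['image'],w,20,110): print(o,tr(o[1][:2]).round(1))
s=telemetry.read_state();print(tr(s['ee_pos'][:2]),s['ee_pos'],s['grip_width'])
E
```

```text
time: 18.9
ee_pos: [531.1, -77.7, 46.6]
tool_rot: [-180.0, 0.0, 97.8]
force: [-0.5, -1.2, -0.7]
grip_width: 0.5
grasp_force: 0.5
time: 19.9
ee_pos: [530.4, -71.4, 47.0]
tool_rot: [180.0, 0.2, 97.8]
force: [0.7, -6.3, -0.5]
grip_width: 0.4
grasp_force: 3.1
(np.int32(386), [583.1, 308.5, 28.9, 94.7, 49.8, -63.1], [379.0, 173.0]) [102.3 330.5]
(np.int32(524), [513.0, 59.2, 67.1, 117.2, 51.6, -83.7], [301.0, 194.0]) [-1.4 93.2]
(np.int32(279), [533.5, -92.2, 37.1, 62.9, 50.5, -82.9], [263.0, 235.0]) [ -1.9 -59.6]
(np.int32(477), [583.4, 308.5, 30.6, 88.3, 49.8, -64.4], [250.0, 193.0]) [102.6 330.4]
(np.int32(788), [515.4, 40.3, 68.6, 151.0, 49.7, -83.5], [339.0, 215.0]) [-1.6 74.1]
[ -2.18146434 -38.55970687] [530.33746053 -71.3943158   46.95085327] 0.7401316284971299
```

```bash
python3 -m creep '[[[-0.0001,0.001,0],[0,0,0]],[[-0.0001,0.001,0],[0,0,0]],[[-0.0001,0.001,0],[0,0,0]],[[0,0.0005,0],[0,0,0]],[[0,0,0],[0,0,0]],[[0,0,0],[0,0,0]],[[0,0,0],[0,0,0]],[[0,0,0],[0,0,0]]]'
```

```text
time: 21.0
ee_pos: [531.0, -71.3, 47.7]
tool_rot: [179.9, 0.5, 97.9]
force: [-0.5, -14.9, -0.7]
grip_width: 0.4
grasp_force: 7.2
```

```bash
python3 -m creep '[[[0.001,-0.01,0],[0,0,0]],[[0.002,-0.02,0],[0,0,0]],[[0,0,0.04],[0,0,0]],[[0,0,0.05],[0,0,0]],[[0,-0.05,0.02],[0,0,0]],[[0,-0.05,0.02],[0,0,0]],[[0,-0.05,0.02],[0,0,0]],[[0,-0.05,0],[0,0,0]]]'
python3 - <<'E'
from h import *
for n in('scene','top'):
    p=cams.read_camera(n); w=cloud(p)
    for o in whites(p['image'],w,20,110): print(o,tr(o[1][:2]).round(1))
    b,y=((130,240),(110,290)) if n=='scene' else ((270,450),(170,270))
    cv2.imwrite('pics/%s6.png'%n,cv2.resize(cv2.cvtColor(p['image'],4)[y[0]:y[1],b[0]+(90 if n=='scene' else 0):b[1]+(110 if n=='scene' else 0)],None,fx=4,fy=4,interpolation=2)[:600,:800])
E
```

```text
time: 22.0
ee_pos: [533.6, -298.8, 199.2]
tool_rot: [179.8, 0.1, 97.8]
force: [0.7, 0.3, -0.0]
grip_width: 0.6
grasp_force: 0.0
(np.int32(386), [584.0, 306.8, 28.9, 92.7, 50.3, -63.7], [379.0, 173.0]) [102.9 328.7]
(np.int32(895), [516.3, 26.9, 67.1, 185.0, 53.8, -83.3], [292.0, 202.0]) [-2.6 60.7]
(np.int32(327), [533.9, -92.3, 37.1, 62.8, 51.0, -80.7], [263.0, 233.0]) [ -1.5 -59.8]
(np.int32(476), [583.3, 308.4, 30.8, 88.6, 48.9, -64.4], [250.0, 193.0]) [102.5 330.3]
(np.int32(1262), [517.3, 26.0, 67.8, 179.7, 50.4, -82.9], [354.0, 214.0]) [-1.7 59.7]
```

View pics/top6.png

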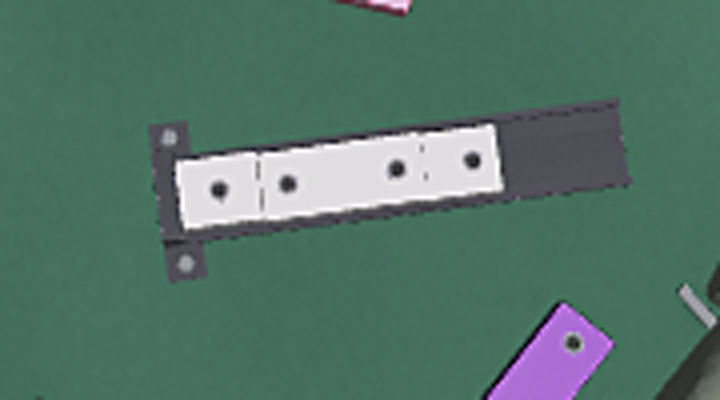

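View pics/scene6.png

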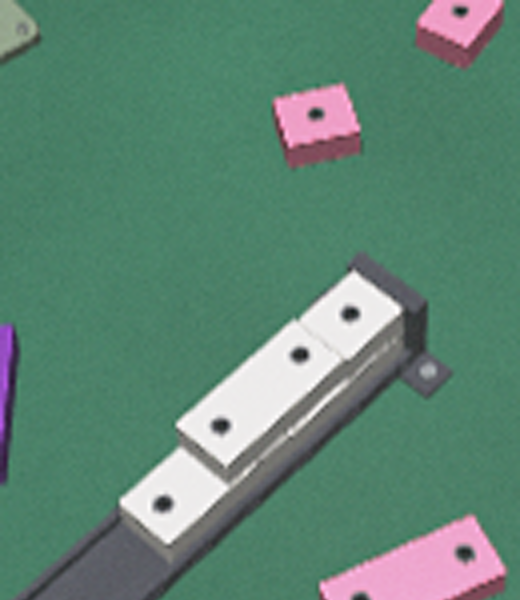

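The pictures show the half against the stop and c butted to it: top course 180 mm long, centred at y = 59.7. About 60 mm of b is showing, so c straddles the joint evenly, and the offcut has not moved. I hand in.

```bash
python3 -c "
from station import workorder
print(workorder.close_job())"
```

```text
the job is handed in; nothing more can be done
None
```

The stack is built and handed in after about 22 s of robot time: in the last pictures a and b are closed up to the stop, and the half and the long top blank are butted above them, straddling the joint. The offcut stayed put and I moved nothing else on the bench, but the hand-in returned no verdict.

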